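# Set a try square to a scribed mark on a receiver case

### The job

Clear the remote control off the steel receiver case and put it in the clear tray. Then set the try square, standing on the bench, with its thick stock flush along the whole near edge it covers and its blade lying over the case with the blade's outer edge at the white line marked across the case; press it firmly home against the edge, but gently enough that the receiver does not shift, and leave it there. Leave the other things on the bench alone.

Things in the scene. Friction and masses are not known exactly. Their poses are not given: they have to be found in the camera images.
- receiver: Flat grey steel equipment case, 160 (x) by 260 (y) by 28 mm high including four 4 mm rubber feet, about 2.2 kg, loose on the bench. Origin: centre of its underside, z up. Its straight near side face, towards the robot, is the plane x = -80 mm in its frame, 4 to 28 mm high; brass sockets are on the far side.
- mark (a point): Near end of the white marked line on the receiver's top: a straight line 5 mm wide that runs square to the near edge, right across to the far edge, partly hidden by the remote at first. This point, on the line's middle, is on the near top edge, at (-80, 40, 28) mm in the receiver's frame, axes as the receiver's.
- square: L-shaped try square, 0.2 kg. Aluminium stock 28 (x) by 130 (y) by 56 mm high, standing on the bench; out of its +x face at its +y end comes a steel blade, x 14 to 154, y 35 to 65 mm, 3 mm thick, underside 29.5 mm up (clears the receiver's top). Its outer edge is y = 65 mm. Origin: centre of the stock's underside. The stock can be gripped across its width above the blade (33 to 56 mm up).
- face_a (a point): Point on the stock's inner face (the +x face, that goes against the receiver's edge), near its blade end: (14, 60, 14) mm in the square's frame.
- face_b (a point): Point on the stock's inner face near its other end: (14, -60, 14) mm in the square's frame.
- blade_root (a point): Where the blade's outer edge meets the stock's inner face, underside of the blade: (14, 65, 29.5) mm in the square's frame. It belongs at the mark.
- remote: Black remote control with grey buttons, 150 (x) by 46 (y) by 20 mm high, 0.13 kg, lying on the receiver where the blade must go. Origin: centre of its underside; x along its length.
- tray: Clear plastic open tray fixed to the bench, 200 (x) by 145 (y) by 45 mm high outside, walls and floor about 4 mm. Origin: centre of its underside.
- adapter: Bystander: black power adapter, 95 by 55 by 34 mm, beyond the receiver. Origin: centre of its underside.
- jar: Bystander: glass jar with a dark lid, 70 mm across, 85 mm high, beyond the receiver. Origin: centre of its underside.
- player: Bystander: white media box, 90 by 90 by 26 mm, beyond the receiver. Origin: centre of its underside.

How it is judged:
On the way, in this order (a step that is already met when the one before it is completed fails the run):
1. the remote lies in the tray, let go (x of remote in the frame of tray between -0.07 and 0.07 m and y of remote in the frame of tray between -0.055 and 0.055 m and height (world z) of remote below 0.035 m and contact force between remote and the fingers below 0.1 N), for 0.2 s.
2. the square's stock is flush on the receiver's near edge with the blade at the mark, and is pressed against the edge with more than 2 N (x of face_a in the frame of receiver between -0.082 and -0.075 m and x of face_b in the frame of receiver between -0.082 and -0.075 m and y of blade_root in the frame of mark between -0.007 and 0.007 m and angle between square's own z axis and vertical below 0.06 rad and height (world z) of square below 0.004 m and contact force between square and receiver above 2 N), for 0.2 s.
At the end, for the whole second after the job is handed in: The remote lies at rest in the tray. The square stands upright on the bench (tilt under 0.06 rad), at rest, both ends of its stock within 2 mm of the receiver's near edge, the blade's outer edge within 7 mm of the mark (x of face_a in the frame of receiver between -0.082 and -0.075 m and x of face_b in the frame of receiver between -0.082 and -0.075 m and y of blade_root in the frame of mark between -0.007 and 0.007 m and angle between square's own z axis and vertical below 0.06 rad and height (world z) of square below 0.004 m and x of remote in the frame of tray between -0.07 and 0.07 m and y of remote in the frame of tray between -0.055 and 0.055 m and height (world z) of remote below 0.035 m and linear speed of each of remote, square below 0.02 m/s); the robot touches nothing.
It fails at once if the receiver is shifted by more than 8 mm (distance of any of receiver, mark from where it was at the start of the episode above 0.008 m).
It fails at once if a bystander is moved by more than 20 mm (distance of any of adapter, jar, player from where it was at the start of the episode above 0.02 m).
It also fails if it takes over 70 s, if anything falls off the work surface, if the arm or the gripper's body presses on something with over 40 N, if the wrist force passes 120 N, or if a joint passes its speed limit or range.

### The arm

A 6-joint arm with a two-finger parallel gripper is mounted at the origin on the work surface. World frame = base frame: x ahead of the robot, y to its left, z up, the work surface at z = 0. Lengths are in m, angles in rad, forces in N, time in s.
With the tool pointing down it reaches from about 0.35 to 0.975 m from the base axis. Payload 4.9 kg.
Tool frame: the origin (TCP) lies at the very end of the fingers, on their centre line; the grasp point (between the pads) lies 19 mm behind it; z points along the fingers, y is the line along which they close (so a half turn about z gives the same grasp; the last joint's range is limited). The gripper opens to 85 mm and grips with 20 to 120 N. Pads are 22 mm wide; open, the fingers measure 114 mm over their backs; the gripper's body (76 mm by 85 mm) begins 54 mm behind the grasp point. The pads swing forward as they close: fully open they stand 13 mm farther back than shut.
Start: joints at [-1.327, 0.053, 1.613, -0, 1.476, -0.119], TCP at [0.222, -0.584, 0.231] pointing down, gripper open.
Joint ranges: [-3.01, 3.01], [-1.01, 2.22], [0.06, 2.58], [-1.02, 4.17], [0.09, 2.62], [-3.14, 3.14]. Speed limits (rad/s): [2.57, 2.57, 3.14, 3.14, 3.14, 3.14].

### API

Orientations are given as a unit quaternion [w, x, y, z].
In Python, from plant import manip gives the robot as it stands.
- The arm moves only by the shell command python3 -m pendant 'ROWS'. ROWS is JSON, a list of rows, each a list of 3 entries, a list of its own where there are three numbers: the opening, from 0 (shut) to 1 (fully open), then the shift along the tool's x, y, z in units of 12 cm (1.0 is 12 cm), then the turn about the tool's z in units of pi rad (1.0 is pi rad). In form: [[gripper, [dx, dy, dz], roll], ...]. A call has 1 to 10 rows; each row is the pose to reach, as a shift and turn from the pose commanded when the call began, along the tool's axes at that moment, turning the shorter way round; what a row does not reach only later rows make up. A row lasts 1/10 s, in which the tool goes at most 50 mm and 8.59 degrees, less where a joint would pass 70% of its speed; a pose out of reach is approached as far as the arm can. A call with a number of a shift or a turn outside -1 to 1 is refused whole. A call with a gripper value outside its range is refused whole. The fingers move at their own pace and stop on an object; the grip force is fixed at half the most. Time passes only in rows, so rows that repeat a pose let the fingers close. It gives the time, the measured TCP pose, the force, the opening and the grip force at its end, in the units of the state.
- manip.state(): the state, without advancing time (a new reading comes with each control period).
- manip.grab_frame(name): name is "scene" or "top" or "wrist"; returns a dict with "img" (400x640x3 uint8, red, green, blue), "fx", "fy", "cx", "cy" (pixels), "D" ([k1, k2, p1, p2, k3] as OpenCV has them; the pictures are not rectified), "eye" and "rotation" of the camera in the world; the wrist camera has in their place "tool_from_camera" (4x4, takes a point from camera to tool coordinates, whose origin is the TCP and whose axes are the flange's). Camera axes: x right, y down, z forward; pixel columns grow to the right and rows downward; lengths in m; the calibration is good to about 2 mm. A picture is of the moment at which its call begins: read the wrist's pose just before it. There is no depth.
- manip.job_done(): hands the job in; it is judged then, once.
The state is a dict: "time": time; "joint_pos": joint angles; "joint_vel": joint speeds; "joint_efforts": joint torques, N m; "tool_pos": TCP position; "tool_rot": TCP orientation; "contact_force": force on the tool from outside, world axes, zero at the start; "ft_torque": the same for the moment, N m; "gripper_width": opening from 0.0 (shut) to 1.0 (fully open); "grasp_force": force on a finger pad.
Only numpy, scipy, OpenCV 4.12 (cv2) and the standard library are available. Lean on these libraries where they do the work, as an engineer would, in place of code of your own. Each camera call takes 0.05 s, during which the arm holds its last target. There are 200 camera calls.

## Working session

There is one attempt and no reset: what is moved stays moved. The work goes in short steps, Python scripts to look and compute and a shell command to move; the robot and the scene stay as the last step left them, time stands still between calls to the robot, and variables do not carry over. Pictures are saved under pics/ and viewed, at most 10 in all, crops included, and the job is handed in when it is done.

```bash
mkdir -p pics; cat > h.py <<'E'
import numpy as np,cv2,sys
from plant import manip
from scipy.spatial.transform import Rotation as R
def grab(n,f):
    g=manip.grab_frame(n); cv2.imwrite('pics/%s.png'%f,g['img'][:,:,::-1])
    np.savez('pics/%s.npz'%f,**{k:np.array(v) for k,v in g.items()}); return g
def ray(f,uv,z):
    g=np.load('pics/%s.npz'%f)
    K=np.array([[g['fx'],0,g['cx']],[0,g['fy'],g['cy']],[0,0,1.]])
    p=cv2.undistortPoints(np.array(uv,float).reshape(-1,1,2),K,g['D']).reshape(-1,2)
    d=np.c_[p,np.ones(len(p))]@np.array(g['rotation']).T
    e=g['eye']; z=np.broadcast_to(z,len(p))
    return e+d*((z-e[2])/d[:,2])[:,None]
E
python3 - <<'E'
from h import *
for n in('top','scene'):
    g=grab(n,n+'0'); print(g['eye'],g['rotation'])
s=manip.state();print(s)
E
```

```text
[ 0.47964888 -0.00374879  1.03310704] [ 0.04903727 -0.69528735  0.71626647 -0.03366289]
[1.10544419 0.19040088 0.9721042 ] [-0.14466844  0.54106807  0.80250329 -0.20568144]
{'time': 0.1, 'joint_pos': array([-1.32699958e+00,  5.32602158e-02,  1.61411994e+00, -1.35337781e-05,
        1.47599703e+00, -1.19021149e-01]), 'joint_vel': array([-1.17718220e-03, -3.65306498e-04, -4.70150324e-05, -1.11356863e-03,
       -1.88725273e-03,  2.68427584e-04]), 'joint_efforts': array([-5.05917924e-04, -3.94908714e+01, -3.71360779e+01, -1.72442378e-04,
        3.94756251e-03,  2.70200212e-05]), 'tool_pos': array([ 0.22167032, -0.58378409,  0.2302269 ]), 'tool_rot': array([-8.90109290e-04,  9.83589965e-01,  1.80416143e-01, -6.23531795e-05]), 'contact_force': array([-0.25963979,  0.50152663,  0.30643905]), 'ft_torque': array([-0.03504788, -0.00741022,  0.01420098]), 'grasp_force': 0.0, 'gripper_width': 1.0020631341231112}
```

View pics/top0.png

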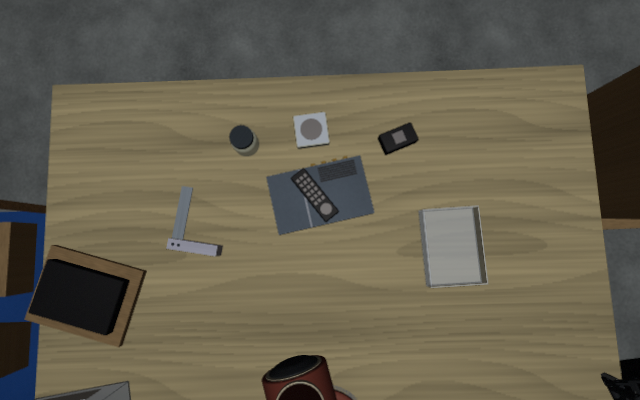

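View pics/scene0.png

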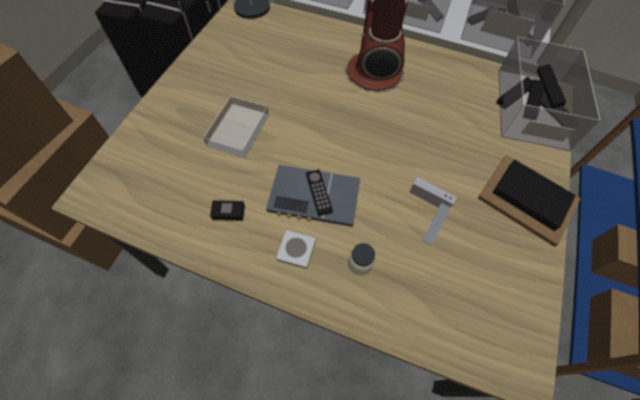

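The overview shows the receiver at about (320,195), with the remote on it at (315,195). The square's stock runs from (168,243) to (221,250), with its blade up to (187,188). The tray is at (453,247). I'll crop closer.

```bash
cat >> h.py <<'E'
def crop(f,x0,y0,w,h,k,o):
    im=cv2.imread('pics/%s.png'%f)[y0:y0+h,x0:x0+w]
    im=cv2.convertScaleAbs(im,alpha=1.5)
    im=cv2.resize(im,None,fx=k,fy=k,interpolation=cv2.INTER_CUBIC)
    for i in range(0,w,10): cv2.line(im,(i*k,0),(i*k,6 if i%50 else 14),(0,255,255),1)
    for i in range(0,h,10): cv2.line(im,(0,i*k),(6 if i%50 else 14,i*k),(0,255,255),1)
    cv2.imwrite('pics/%s.png'%o,im)
E
sed -i "s/np.array(g\['rotation'\]).T/R.from_quat(g['rotation'],scalar_first=True).as_matrix().T/" h.py
python3 -c "
from h import *
crop('top0',260,150,120,90,6,'c1');crop('top0',160,180,70,80,7,'c2')"
```

```text
(no output)
```

View pics/c1.png

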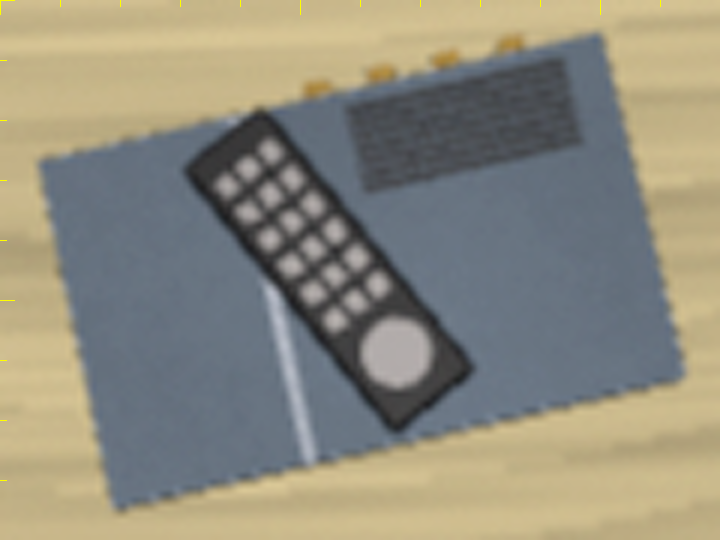

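View pics/c2.png

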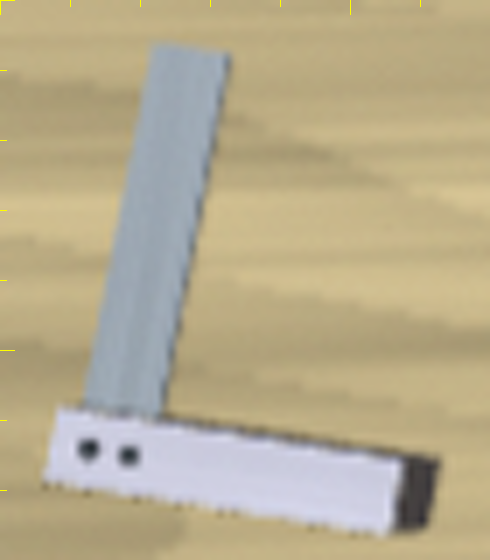

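The crops give the receiver's top corners, the near end of the line at (311.5,227.2), the remote's corners and the stock's top corners.

```bash
cat > m.py <<'E'
from h import *
np.set_printoptions(precision=4,suppress=True)
r=ray('top0',[(267,176.7),(360.5,156),(374,213),(279.3,235),(311.5,227.2)],.028)
m=ray('top0',[(303.7,168.3),(291.3,178),(326.7,221.7),(338.7,211.3)],.048)
s=ray('top0',[(168.6,238.3),(217.6,245.7),(215.4,256.1),(166.3,249.1)],.056)
t=ray('top0',[(421,209),(478,206),(487,284),(428,287)],.045)
for n,p in zip('rmst',(r,m,s,t)):
    q=p[:4,:2];print(n,p,'c',q.mean(0),'edges',np.linalg.norm(q-np.roll(q,-1,0),axis=1),'ang',np.degrees([np.arctan2(*(q[(i+1)%4]-q[i])[::-1]) for i in range(4)]))
E
python3 m.py
```

```text
r [[ 0.654   0.1354  0.028 ]
 [ 0.7021 -0.1168  0.028 ]
 [ 0.5481 -0.1456  0.028 ]
 [ 0.4976  0.1052  0.028 ]
 [ 0.5156  0.0199  0.028 ]] c [ 0.6004 -0.0055] edges [0.2567 0.1567 0.2558 0.1593] ang [ -79.2047 -169.4016  101.3744   10.921 ]
m [[ 0.6698  0.0356  0.048 ]
 [ 0.645   0.0688  0.048 ]
 [ 0.5279 -0.0202  0.048 ]
 [ 0.5538 -0.0521  0.048 ]] c [0.5991 0.008 ] edges [0.0414 0.1471 0.0411 0.1453] ang [ 126.7137 -142.7856  -50.8697   37.097 ]
s [[0.4971 0.3868 0.056 ]
 [0.4745 0.2606 0.056 ]
 [0.4484 0.2661 0.056 ]
 [0.4698 0.3922 0.056 ]] c [0.4725 0.3264] edges [0.1282 0.0267 0.1278 0.0278] ang [-100.1227  167.9355   80.3888  -11.2637]
t [[ 0.5537 -0.2644  0.045 ]
 [ 0.557  -0.4099  0.045 ]
 [ 0.3605 -0.4164  0.045 ]
 [ 0.3565 -0.2695  0.045 ]] c [ 0.4569 -0.34  ] edges [0.1456 0.1966 0.1469 0.1972] ang [ -88.6686 -178.1145   91.5612    1.4901]
```

```bash
cat > d.py <<'E'
# usage: d.py x y z yaw_of_tool_x(deg): shift in tool axes/units from present pose
from h import *
x,y,z,a=map(float,sys.argv[1:]); s=manip.state()
r=R.from_quat(s['tool_rot'],scalar_first=True).as_matrix()
d=r.T@(np.array([x,y,z])-s['tool_pos'])/.12
yaw=np.degrees(np.arctan2(r[1,0],r[0,0]))
print('pos',s['tool_pos'].round(4),'yaw',yaw.round(2),'d',d.round(3),'roll',round(-(a-yaw)/180,4),'t',s['time'],'F',s['contact_force'].round(1),'w',round(s['gripper_width'],3),'g',s['grasp_force'],'tilt',r[:,2].round(3))
E
P='python3 -m pendant'
$P '[[1,[0.938,-0.7,0],0],[1,[0.938,-0.7,0],0],[1,[0.938,-0.7,0],0],[1,[0.938,-0.7,0],0]]'
$P '[[1,[0.938,-0.7,0],0],[1,[0.938,-0.7,0],0],[1,[0.938,-0.7,0],0],[1,[0.938,-0.7,0],0]]' >/dev/null
$P '[[1,[0.938,-0.7,0],0],[1,[0.938,-0.7,0],0],[1,[0.938,-0.7,0],0],[1,[0.938,-0.7,0],0]]' >/dev/null
$P '[[1,[0.938,-0.7,0],0],[1,[0.938,-0.7,0],0],[1,[0.938,-0.7,0],0],[1,[0.938,-0.7,0],0]]' >/dev/null
$P '[[1,[0.938,-0.7,0],-0.09],[1,[0.938,-0.7,0],-0.09],[1,[0.938,-0.7,0],-0.09],[1,[0.938,-0.7,0],-0.09],[1,[0.938,-0.7,0],-0.09]]'
python3 d.py .599 .008 .033 37.1
```

```text
time: 0.5
tool_pos: [0.2992, -0.4622, 0.2307]
tool_rot: [-0.001, 0.983, 0.183, 0.0]
contact_force: [-0.2, 0.4, 0.3]
gripper_width: 0.999
grasp_force: 0.0
time: 2.2
tool_pos: [0.599, 0.0067, 0.2307]
tool_rot: [0.0, 0.948, 0.317, -0.001]
contact_force: [-0.3, -0.2, 0.1]
gripper_width: 0.998
grasp_force: 0.0
pos [0.599  0.0067 0.2307] yaw 36.96 d [ 0.009 -0.009  1.647] roll -0.0008 t 2.2 F [-0.3 -0.2  0.1] w 0.998 g 0.0 tilt [-0.001 -0.001 -1.   ]
```

```bash
P='python3 -m pendant'
$P '[[1,[0,0,0.3],0],[1,[0,0,0.6],0],[1,[0,0,0.9],0],[1,[0,0,0.9],0]]' >/dev/null
$P '[[1,[0,0,0.3],0],[1,[0,0,0.5],0],[1,[0,0,0.65],0],[1,[0,0,0.74],0],[1,[0,0,0.74],0],[1,[0,0,0.74],0]]'
$P '[[0,[0,0,0],0],[0,[0,0,0],0],[0,[0,0,0],0],[0,[0,0,0],0],[0,[0,0,0],0],[0,[0,0,0],0],[0,[0,0,0],0],[0,[0,0,0],0],[0,[0,0,0],0]]'
$P '[[0,[0,0,-0.05],0],[0,[0,0,-0.15],0],[0,[0,0,-0.3],0],[0,[0,0,-0.5],0],[0,[0,0,-0.7],0],[0,[0,0,-0.9],0],[0,[0,0,-0.9],0]]'
python3 d.py .457 -.340 .15 1.5
```

```text
time: 3.2
tool_pos: [0.6, 0.0073, 0.0362]
tool_rot: [0.001, 0.948, 0.317, 0.001]
contact_force: [0.2, 0.6, 0.5]
gripper_width: 1.003
grasp_force: 0.0
time: 4.1
tool_pos: [0.6001, 0.008, 0.0361]
tool_rot: [0.001, 0.948, 0.317, 0.001]
contact_force: [-0.6, -0.4, 5.8]
gripper_width: 0.519
grasp_force: 63.1
time: 4.8
tool_pos: [0.6014, 0.0079, 0.1474]
tool_rot: [0.002, 0.948, 0.317, 0.004]
contact_force: [0.4, 0.2, -0.4]
gripper_width: 0.518
grasp_force: 62.4
pos [0.6014 0.0079 0.1474] yaw 36.99 d [-2.706  1.592 -0.029] roll 0.1972 t 4.8 F [ 0.4  0.2 -0.4] w 0.518 g 62.35473990440369 tilt [ 0.008 -0.001 -1.   ]
```

```bash
P='python3 -m pendant'
$P '[[0,[-0.15,0.1,0],0],[0,[-0.4,0.25,0],0],[0,[-0.7,0.4,0],0],[0,[-0.9,0.53,0],0]]' >/dev/null
$P '[[0,[-0.3,0.18,0],0],[0,[-0.6,0.35,0],0],[0,[-0.9,0.53,0],0]]' >/dev/null
$P '[[0,[-0.3,0.18,0],0.04],[0,[-0.6,0.35,0],0.08],[0,[-0.8,0.47,0],0.12],[0,[-0.9,0.53,0],0.16],[0,[-0.9,0.53,0],0.197],[0,[-0.9,0.53,0],0.197],[0,[-0.9,0.53,0],0.197]]'
python3 d.py .457 -.340 .016 1.5
python3 -c "
from h import *
grab('top','top1');crop('top1',380,160,140,150,4,'c3')"
```

```text
time: 6.2
tool_pos: [0.4544, -0.3386, 0.1413]
tool_rot: [-0.001, 1.0, 0.015, -0.001]
contact_force: [0.2, -0.5, -2.0]
gripper_width: 0.521
grasp_force: 62.3
pos [ 0.4544 -0.3386  0.1413] yaw 1.67 d [0.022 0.014 1.044] roll 0.001 t 6.2 F [ 0.2 -0.5 -2. ] w 0.521 g 62.29567766189575 tilt [-0.001  0.001 -1.   ]
```

View pics/c3.png

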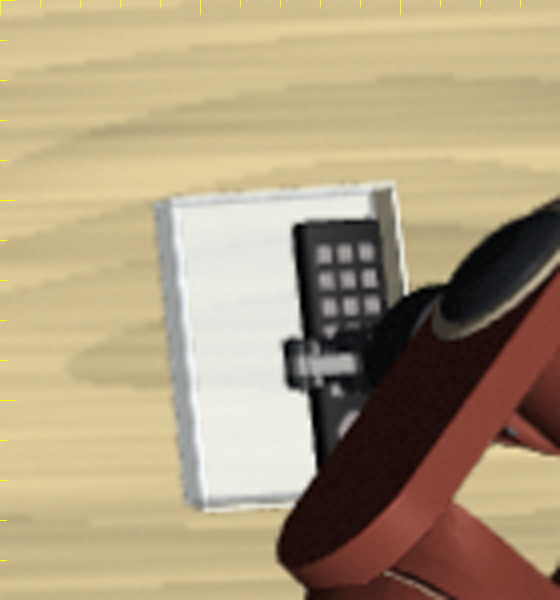

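The remote is held over the tray; the apparent offset to the right is parallax from its height. Lowering it now.

```bash
P='python3 -m pendant'
$P '[[0,[0.02,0.01,0.3],0],[0,[0.02,0.01,0.6],0],[0,[0.02,0.01,0.8],0],[0,[0.02,0.01,0.9],0],[0,[0.02,0.01,0.96],0],[0,[0.02,0.01,1.0],0],[0,[0.02,0.01,1.0],0],[0,[0.02,0.01,1.0],0]]'
$P '[[0.8,[0,0,0.03],0],[0.8,[0,0,0.03],0],[0.8,[0,0,0.03],0],[0.8,[0,0,0.03],0],[0.8,[0,0,0.03],0],[0.8,[0,0,0.03],0]]'
$P '[[0.8,[0,0,-0.2],0],[0.8,[0,0,-0.5],0],[0.8,[0,0,-0.9],0],[0.8,[0,0,-0.9],0]]'
$P '[[0.8,[0,0,-0.4],0],[0.8,[0,0,-0.8],0],[0.8,[0,0,-0.8],0]]'
python3 d.py .465 .312 .2 80.1
```

```text
time: 7.05
tool_pos: [0.4581, -0.3411, 0.0238]
tool_rot: [0.001, 1.0, 0.013, 0.001]
contact_force: [-0.4, 0.5, -0.6]
gripper_width: 0.519
grasp_force: 62.3
time: 7.65
tool_pos: [0.4574, -0.3404, 0.019]
tool_rot: [0.0, 1.0, 0.013, 0.0]
contact_force: [0.0, -0.3, 0.2]
gripper_width: 0.801
grasp_force: 0.0
time: 8.05
tool_pos: [0.461, -0.3438, 0.1354]
tool_rot: [0.005, 1.0, 0.013, 0.005]
contact_force: [0.8, -0.5, 0.4]
gripper_width: 0.799
grasp_force: 0.0
time: 8.35
tool_pos: [0.4604, -0.3432, 0.2319]
tool_rot: [0.005, 1.0, 0.013, 0.005]
contact_force: [1.1, -0.1, 0.8]
gripper_width: 0.799
grasp_force: 0.0
pos [ 0.4604 -0.3432  0.2319] yaw 1.54 d [ 0.182 -5.46   0.21 ] roll -0.4365 t 8.35 F [ 1.1 -0.1  0.8] w 0.799 g 0.0 tilt [ 0.011 -0.01  -1.   ]
```

```bash
P='python3 -m pendant'
$P '[[0.8,[0,-0.4,0],0],[0.8,[0,-0.9,0],0],[0.8,[0,-0.9,0],0]]' >/dev/null
$P '[[0.8,[0,-0.4,0],0],[0.8,[0,-0.9,0],0],[0.8,[0,-0.9,0],0]]' >/dev/null
$P '[[0.8,[0,-0.4,0],0],[0.8,[0,-0.9,0],0],[0.8,[0,-0.9,0],0]]' >/dev/null
$P '[[0.8,[0,-0.4,0],0],[0.8,[0,-0.9,0],0],[0.8,[0,-0.9,0],0]]' >/dev/null
$P '[[0.8,[0,-0.4,0],0],[0.8,[0,-0.9,0],0],[0.8,[0,-0.9,0],0]]' >/dev/null
$P '[[0.8,[0,-0.4,0],-0.04],[0.8,[0,-0.8,0],-0.08],[0.8,[0,-0.8,0],-0.13],[0.8,[0,-0.8,0],-0.17],[0.8,[0,-0.8,0],-0.22],[0.8,[0,-0.8,0],-0.26],[0.8,[0,-0.8,0],-0.31],[0.8,[0,-0.8,0],-0.35],[0.8,[0,-0.8,0],-0.4],[0.8,[0,-0.8,0],-0.437]]'
python3 d.py .4745 .3382 .2 80.2
python3 -c "
from h import *
s=manip.state();g=grab('wrist','w0');np.savez('pics/w0p.npz',p=s['tool_pos'],q=s['tool_rot'])
g=grab('top','top2')"
```

```text
time: 10.85
tool_pos: [0.4417, 0.2937, 0.2225]
tool_rot: [0.001, 0.764, 0.645, -0.0]
contact_force: [-0.4, 0.0, -0.8]
gripper_width: 0.8
grasp_force: 0.0
pos [0.4417 0.2937 0.2225] yaw 80.4 d [0.412 0.208 0.187] roll 0.0011 t 10.85 F [-0.4  0.  -0.8] w 0.8 g 0.0 tilt [ 0.    -0.001 -1.   ]
```

View pics/w0.png

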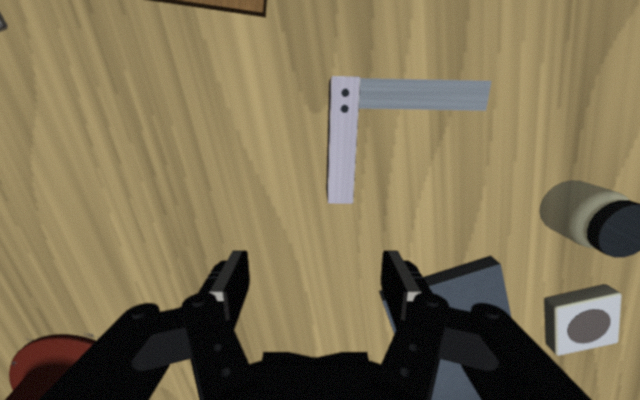

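The wrist view shows the stock's top corners at about (332,76), (359,78), (353,203) and (328,202). I'll use these to check the square's pose.

```bash
cat >> h.py <<'E'
def wray(f,uv,z):
    g=np.load('pics/%s.npz'%f);q=np.load('pics/%sp.npz'%f)
    K=np.array([[g['fx'],0,g['cx']],[0,g['fy'],g['cy']],[0,0,1.]])
    p=cv2.undistortPoints(np.array(uv,float).reshape(-1,1,2),K,g['D']).reshape(-1,2)
    r=R.from_quat(q['q'],scalar_first=True).as_matrix();T=g['tool_from_camera']
    e=q['p']+r@T[:3,3]; d=np.c_[p,np.ones(len(p))]@(r@T[:3,:3]).T
    return e+d*((z-e[2])/d[:,2])[:,None]
E
python3 -c "
from h import *
q=wray('w0',[(332,76),(359,78),(353,203),(328,202)],.056)[:,:2]
print(q,q.mean(0),np.linalg.norm(q-np.roll(q,-1,0),axis=1),np.degrees([np.arctan2(*(q[(i+1)%4]-q[i])[::-1]) for i in range(4)]))"
```

```text
[[0.47440531 0.39275436]
 [0.49983095 0.3866602 ]
 [0.47788633 0.26097778]
 [0.45099531 0.26669272]] [0.47577947 0.32677127] [0.02614578 0.12758385 0.02749159 0.12821687] [-13.47869525 -99.90421444 168.0018724   79.47984885]
```

```bash
P='python3 -m pendant'
$P '[[0.8,[0.2,0.1,0.2],0],[0.8,[0.4,0.21,0.5],0],[0.8,[0.4,0.21,0.8],0],[0.8,[0.4,0.21,0.8],0.002]]' >/dev/null
python3 d.py .476 .338 .037 80
```

```text
pos [0.4705 0.3357 0.1201] yaw 79.64 d [0.033 0.048 0.692] roll -0.002 t 11.35 F [-0.8 -0.5 -1. ] w 0.802 g 0.0 tilt [-0.011 -0.006 -1.   ]
```

```bash
P='python3 -m pendant'
$P '[[0.8,[0.01,0.02,0.3],0],[0.8,[0.02,0.02,0.5],0],[0.8,[0.02,0.02,0.65],0],[0.8,[0.02,0.02,0.72],0],[0.8,[0.02,0.02,0.72],0],[0.8,[0.02,0.02,0.72],0],[0.8,[0.02,0.02,0.72],0]]'
python3 d.py .476 .338 .037 80
```

```text
time: 12.05
tool_pos: [0.4775, 0.3408, 0.0425]
tool_rot: [0.0, 0.767, 0.641, 0.002]
contact_force: [-0.9, 0.0, 0.6]
gripper_width: 0.803
grasp_force: 0.0
pos [0.4775 0.3408 0.0425] yaw 79.8 d [-0.026 -0.008  0.046] roll -0.0011 t 12.05 F [-0.9  0.   0.6] w 0.803 g 0.0 tilt [ 0.003  0.001 -1.   ]
```

```bash
P='python3 -m pendant'
$P '[[0.8,[-0.02,0,0.03],-0.001],[0,[-0.02,0,0.03],-0.001],[0,[-0.02,0,0.03],-0.001],[0,[-0.02,0,0.03],-0.001],[0,[-0.02,0,0.03],-0.001],[0,[-0.02,0,0.03],-0.001],[0,[-0.02,0,0.03],-0.001],[0,[-0.02,0,0.03],-0.001],[0,[-0.02,0,0.03],-0.001],[0,[-0.02,0,0.03],-0.001]]'
python3 d.py .476 .338 .037 80
$P '[[0,[0,0,-0.05],0],[0,[0,0,-0.12],0],[0,[0,0,-0.25],0],[0,[0,0,-0.4],0],[0,[0,0,-0.5],0],[0,[0,0,-0.5],0],[0,[0,0,-0.5],0]]'
python3 d.py .4966 -.0382 .095 100.95
```

```text
time: 13.05
tool_pos: [0.4763, 0.3381, 0.0373]
tool_rot: [0.0, 0.766, 0.643, 0.001]
contact_force: [2.0, -0.9, 2.1]
gripper_width: 0.309
grasp_force: 60.1
pos [0.4763 0.3381 0.0373] yaw 80.01 d [-0.001 -0.002  0.003] roll 0.0 t 13.05 F [ 2.  -0.9  2.1] w 0.309 g 60.07619847776368 tilt [ 0.001  0.    -1.   ]
time: 13.75
tool_pos: [0.4757, 0.338, 0.0972]
tool_rot: [-0.0, 0.766, 0.643, 0.0]
contact_force: [0.1, -0.4, -2.4]
gripper_width: 0.31
grasp_force: 59.6
pos [0.4757 0.338  0.0972] yaw 80.01 d [-3.058  0.715  0.018] roll -0.1163 t 13.75 F [ 0.1 -0.4 -2.4] w 0.31 g 59.561337414197624 tilt [ 0.  0. -1.]
```

```bash
P='python3 -m pendant'
$P '[[0,[-0.15,0.03,0],0],[0,[-0.35,0.08,0],0],[0,[-0.6,0.14,0],0],[0,[-0.8,0.18,0],0]]' >/dev/null
$P '[[0,[-0.25,0.06,0],0],[0,[-0.5,0.12,0],0],[0,[-0.8,0.18,0],0]]' >/dev/null
$P '[[0,[-0.25,0.06,0],0],[0,[-0.5,0.12,0],0],[0,[-0.8,0.18,0],0]]' >/dev/null
$P '[[0,[-0.2,0.06,0],-0.03],[0,[-0.4,0.12,0],-0.06],[0,[-0.6,0.16,0],-0.09],[0,[-0.66,0.175,0],-0.116],[0,[-0.66,0.175,0],-0.116],[0,[-0.66,0.175,0],-0.116],[0,[-0.66,0.175,0],-0.116]]'
python3 d.py .4966 -.0382 .045 100.95
python3 -c "
from h import *
s=manip.state();g=grab('wrist','w1');np.savez('pics/w1p.npz',p=s['tool_pos'],q=s['tool_rot'])
g=grab('top','top3')"
```

```text
time: 15.45
tool_pos: [0.4959, -0.0381, 0.0964]
tool_rot: [-0.001, 0.637, 0.771, -0.0]
contact_force: [-1.0, -0.7, -2.6]
gripper_width: 0.312
grasp_force: 59.5
pos [ 0.4959 -0.0381  0.0964] yaw 100.85 d [-0.002  0.006  0.428] roll -0.0005 t 15.45 F [-1.  -0.7 -2.6] w 0.312 g 59.506750472355634 tilt [-0.001  0.    -1.   ]
```

View pics/w1.png

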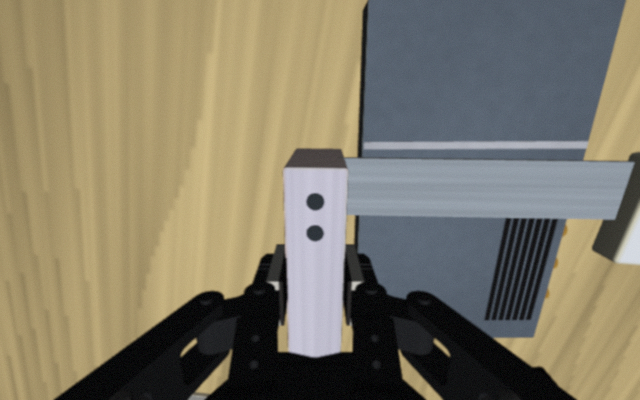

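The square is in line above the case. The line runs from (365,145) to (587,145), the near edge from (367,2) to (358,243), and the blade's outer edge from (347,158) to (632,161).

```bash
python3 -c "
from h import *
np.set_printoptions(precision=4,suppress=True)
a=wray('w1',[(365,145.5),(587,145),(367,2),(358,243)],.028)[:,:2]
b=wray('w1',[(347,158),(632,161.5)],.0915)[:,:2]
s=wray('w1',[(286,168),(347,168)],.115)[:,:2]
an=lambda v:np.degrees(np.arctan2(v[1],v[0]))
print(a,b,s)
print('line',an(a[1]-a[0]),'edge',an(a[2]-a[3])-90,'blade',an(b[1]-b[0]),'stockend',an(s[1]-s[0]))
t=np.radians(10.95);R2=np.array([[np.cos(t),np.sin(t)],[-np.sin(t),np.cos(t)]])
print('edge in rec axes',a@R2.T,'blade',b@R2.T, s@R2.T)"
```

```text
[[ 0.5203  0.0184]
 [ 0.6751  0.0489]
 [ 0.5005  0.1042]
 [ 0.5332 -0.0566]] [[0.5009 0.0175]
 [0.6434 0.0433]] [[0.4731 0.0121]
 [0.4986 0.017 ]]
line 11.12188601764433 edge 11.489027669282308 blade 10.272953082817844 stockend 10.887413680712497
edge in rec axes [[ 0.5143 -0.0807]
 [ 0.6721 -0.0803]
 [ 0.5112  0.0072]
 [ 0.5127 -0.1568]] blade [[ 0.4951 -0.078 ]
 [ 0.6399 -0.0797]] [[ 0.4668 -0.078 ]
 [ 0.4928 -0.078 ]]
```

```bash
P='python3 -m pendant'
$P '[[0,[-0.017,0,0.15],-0.001],[0,[-0.017,0,0.3],-0.001],[0,[-0.017,0,0.4],-0.001],[0,[-0.017,0,0.45],-0.001],[0,[-0.017,0,0.475],-0.001],[0,[-0.017,0,0.485],-0.001],[0,[-0.017,0,0.485],-0.001],[0,[-0.017,0,0.485],-0.001]]'
python3 -c "
from h import *
s=manip.state();g=grab('wrist','w2');np.savez('pics/w2p.npz',p=s['tool_pos'],q=s['tool_rot'])
g=grab('top','top4')
a=cv2.imread('pics/w2.png')[100:300,220:620];b=cv2.imread('pics/top4.png')[150:250,250:450]
cv2.imwrite('pics/c4.png',np.vstack([cv2.resize(a,None,fx=2,fy=2),cv2.resize(b,(400,200),interpolation=2).repeat(1,0) if 0 else np.pad(cv2.resize(b,(400,200),interpolation=2),((0,0),(0,400),(0,0)))]))"
python3 d.py .5113 -.0354 .0373 101.1
```

```text
time: 16.35
tool_pos: [0.4975, -0.0407, 0.0395]
tool_rot: [0.001, 0.636, 0.772, 0.0]
contact_force: [1.4, -0.4, -2.5]
gripper_width: 0.309
grasp_force: 59.5
pos [ 0.4974 -0.0406  0.0393] yaw 101.06 d [0.021 0.122 0.017] roll -0.0002 t 16.45 F [ 0.8 -0.  -2.7] w 0.315 g 59.47751807514578 tilt [ 0.001 -0.    -1.   ]
```

View pics/c4.png

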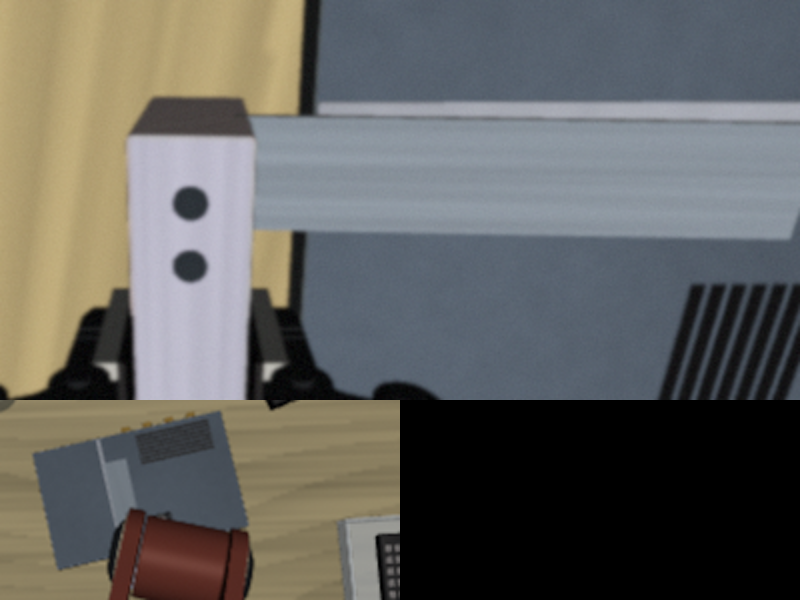

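The square is about 2 mm up. Its blade edge is within 2 mm of the line's middle, and there are about 14 mm left to the edge.

```bash
P='python3 -m pendant'
$P '[[0,[0.008,0,0.008],-0.003],[0,[0.008,0.02,0.012],-0.003],[0,[0.008,0.05,0.014],-0.003],[0,[0.008,0.07,0.014],-0.003],[0,[0.008,0.085,0.014],-0.003],[0,[0.008,0.085,0.014],-0.003],[0,[0.008,0.085,0.014],-0.003]]'
python3 -c "
from h import *
s=manip.state();g=grab('wrist','w3');np.savez('pics/w3p.npz',p=s['tool_pos'],q=s['tool_rot'])
a=cv2.imread('pics/w3.png')[100:300,220:620]
cv2.imwrite('pics/c5.png',cv2.resize(a,None,fx=2,fy=2))"
python3 d.py .5113 -.0354 .0373 101.1
```

```text
time: 17.15
tool_pos: [0.5073, -0.0377, 0.0373]
tool_rot: [0.0, 0.632, 0.775, 0.0]
contact_force: [-0.3, -0.3, 1.3]
gripper_width: 0.315
grasp_force: 59.6
pos [ 0.5072 -0.0377  0.0373] yaw 101.6 d [0.012 0.037 0.   ] roll 0.0028 t 17.2 F [-0.3  0.2  2.2] w 0.312 g 59.652869396377355 tilt [ 0.001 -0.    -1.   ]
```

View pics/c5.png

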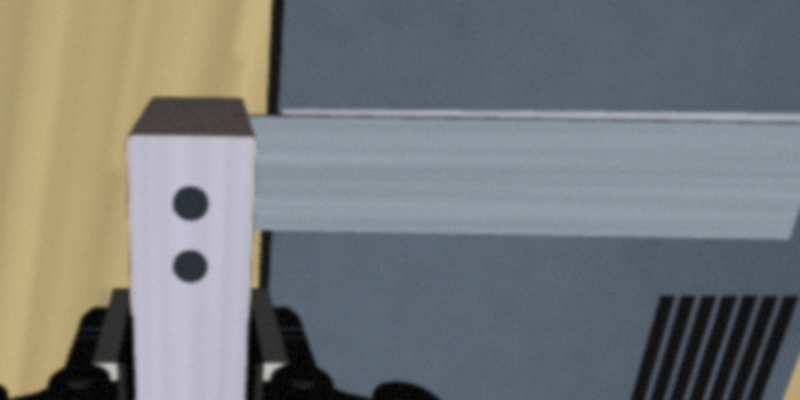

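The blade edge is now parallel to the line and on its middle, with about 5 mm left to the edge. I'll loosen the grip so the back finger can push the stock and let it square itself up.

```bash
P='python3 -m pendant'
$P '[[0.4,[0,0,0],0],[0.4,[0,0,0],0],[0.4,[0,0,0],0],[0.4,[0,0.02,0],0],[0.4,[0,0.035,0],0],[0.4,[0,0.045,0],0],[0.4,[0,0.045,0],0]]'
$P '[[0.4,[0,0.005,0],0],[0.4,[0,0.01,0],0],[0.4,[0,0.015,0],0],[0.4,[0,0.015,0],0]]' | grep -E 'pos|contact'
$P '[[0.4,[0,0.005,0],0],[0.4,[0,0.01,0],0],[0.4,[0,0.01,0],0]]' | grep -E 'pos|contact'
```

```text
time: 17.9
tool_pos: [0.5123, -0.0365, 0.0371]
tool_rot: [0.0, 0.632, 0.775, 0.0]
contact_force: [0.5, 0.8, -0.8]
gripper_width: 0.407
grasp_force: 0.0
tool_pos: [0.5134, -0.0362, 0.0369]
contact_force: [-3.3, -1.7, 2.1]
tool_pos: [0.5151, -0.0359, 0.037]
contact_force: [-2.2, -0.6, 1.6]
```

```bash
P='python3 -m pendant'
$P '[[0.4,[0,0.004,0],0],[0.4,[0,0.008,0],0],[0.4,[0,0.008,0],0]]' | grep -E 'pos|contact'
python3 -c "
from h import *
s=manip.state();print(s['contact_force'],s['tool_pos'])
g=grab('wrist','w4');g=grab('top','top5')
a=cv2.imread('pics/w4.png')[100:300,220:620];b=cv2.imread('pics/top5.png')[150:250,250:450]
b=np.hstack([b,cv2.imread('pics/top0.png')[150:250,250:450]])
cv2.imwrite('pics/c6.png',np.vstack([cv2.resize(a,None,fx=2,fy=2),cv2.resize(b,None,fx=2,fy=2,interpolation=2)]))"
```

```text
tool_pos: [0.516, -0.0357, 0.037]
contact_force: [-2.0, 0.1, 0.8]
[-1.9674694   0.09256419  0.77752073] [ 0.51602598 -0.03572387  0.03697279]
```

View pics/c6.png

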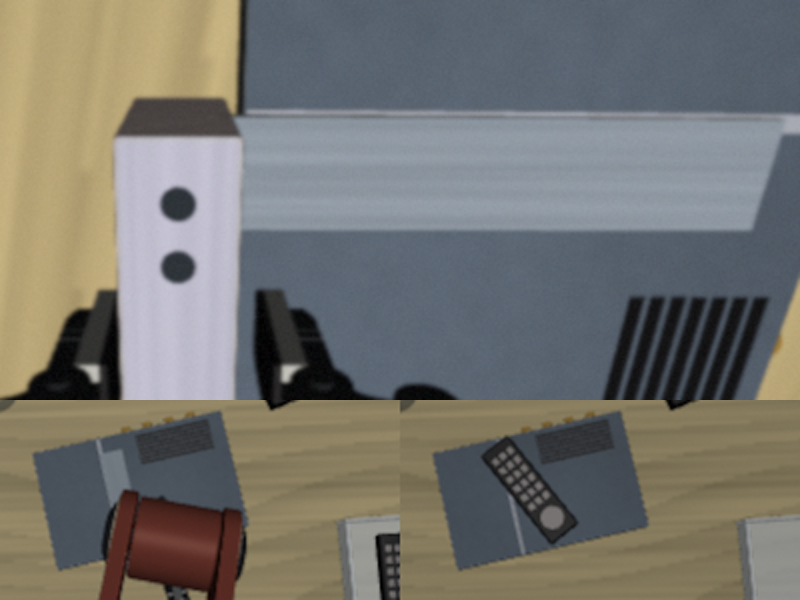

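The stock is now at or almost at the edge, and the receiver hasn't moved. I'll push on in small steps and watch the force.

```bash
P='python3 -m pendant'
$P '[[0.4,[0,0.004,0],0],[0.4,[0,0.008,0],0],[0.4,[0,0.008,0],0]]' | grep -E 'pos|contact'
$P '[[0.4,[0,0.004,0],0],[0.4,[0,0.004,0],0]]' | grep -E 'pos|contact'
```

```text
tool_pos: [0.517, -0.0355, 0.037]
contact_force: [-1.4, 0.6, 0.2]
tool_pos: [0.5174, -0.0354, 0.037]
contact_force: [-1.1, -0.6, 1.0]
```

```bash
P='python3 -m pendant'
$P '[[0.4,[0,0.004,0],0],[0.4,[0,0.004,0],0]]' | grep -E 'pos|contact'
$P '[[0.4,[0,0.004,0],0],[0.4,[0,0.004,0],0]]' | grep -E 'pos|contact'
```

```text
tool_pos: [0.5179, -0.0353, 0.037]
contact_force: [-0.8, -0.4, -0.3]
tool_pos: [0.5183, -0.0353, 0.037]
contact_force: [-1.5, -0.9, -0.4]
```

```bash
P='python3 -m pendant'
$P '[[0.4,[0,0.004,0],0],[0.4,[0,0.004,0],0]]' | grep -E 'pos|contact'
python3 -c "
from h import *
g=grab('wrist','w5')"
```

```text
tool_pos: [0.5183, -0.0352, 0.037]
contact_force: [-3.6, -0.9, 0.5]
```

The force is rising while the tool has stopped moving, so the stock is in contact. I'll press a little harder and hold.

```bash
P='python3 -m pendant'
$P '[[0.4,[0,0.003,0],0],[0.4,[0,0.003,0],0],[0.4,[0,0.003,0],0]]' | grep -E 'pos|contact'
$P '[[0.4,[0,0.003,0],0],[0.4,[0,0.003,0],0],[0.4,[0,0.003,0],0],[0.4,[0,0.003,0],0]]' | grep -E 'pos|contact'
```

```text
tool_pos: [0.5183, -0.0352, 0.0369]
contact_force: [-6.0, -2.2, 3.5]
tool_pos: [0.5184, -0.0352, 0.0369]
contact_force: [-6.8, -2.3, 3.4]
```

```bash
P='python3 -m pendant'
$P '[[0.4,[0,0.001,0],0],[0.4,[0,0.001,0],0],[0.4,[0,0.001,0],0]]' | grep -E 'pos|contact'
python3 -c "
from h import *
g=grab('wrist','w6');g=grab('top','top6');g=grab('scene','scene6')
a=cv2.imread('pics/w6.png')[100:300,220:620]
b=np.hstack([cv2.imread('pics/top6.png')[150:250,250:450],cv2.imread('pics/scene6.png')[140:240,200:400]])
cv2.imwrite('pics/c7.png',np.vstack([cv2.resize(a,None,fx=2,fy=2),cv2.resize(b,None,fx=2,fy=2,interpolation=2)]))"
```

```text
tool_pos: [0.5183, -0.0352, 0.0369]
contact_force: [-6.2, -1.2, 4.7]
```

View pics/c7.png

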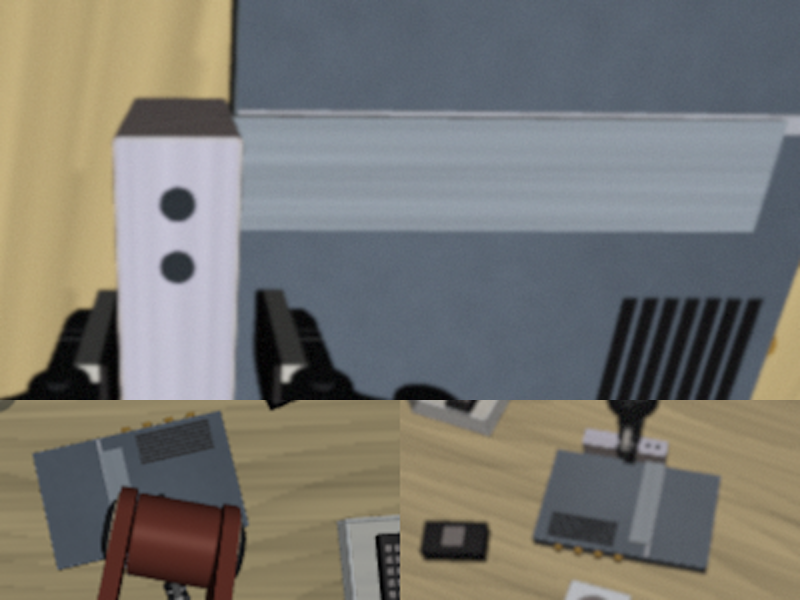

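The stock is flush, the blade edge lies on the line, and the receiver is in place. Backing off and lifting away.

```bash
P='python3 -m pendant'
$P '[[0.4,[0,-0.01,0],0],[0.4,[0,-0.02,0],0],[0.4,[0,-0.03,0],0],[0.5,[0,-0.03,0],0],[0.55,[0,-0.03,0],0],[0.55,[0,-0.03,0],0]]' | grep -E 'pos|contact|width'
$P '[[0.55,[0,0,-0.05],0],[0.55,[0,0,-0.15],0],[0.55,[0,0,-0.3],0],[0.55,[0,0,-0.6],0],[0.55,[0,0,-0.9],0],[0.55,[0,0,-0.9],0]]' | grep -E 'pos|contact'
$P '[[0.55,[0,-0.3,-0.3],0],[0.55,[0,-0.6,-0.6],0],[0.55,[0,-0.6,-0.6],0],[0.55,[0,-0.6,-0.6],0]]' | grep -E 'pos|contact'
python3 -c "
from h import *
g=grab('top','top7');g=grab('scene','scene7')
a=cv2.imread('pics/scene7.png')[90:240,200:400]
b=cv2.imread('pics/top7.png')[150:300,250:500]
cv2.imwrite('pics/c8.png',np.hstack([cv2.resize(a,(340,255),interpolation=2),cv2.resize(b,(425,255),interpolation=2)]))"
```

```text
tool_pos: [0.5163, -0.0357, 0.0372]
contact_force: [0.3, -0.4, -0.4]
gripper_width: 0.542
tool_pos: [0.5202, -0.0366, 0.1529]
contact_force: [0.2, -0.7, 0.4]
tool_pos: [0.4459, -0.0505, 0.2189]
contact_force: [-0.0, 0.1, -0.3]
```

View pics/c8.png

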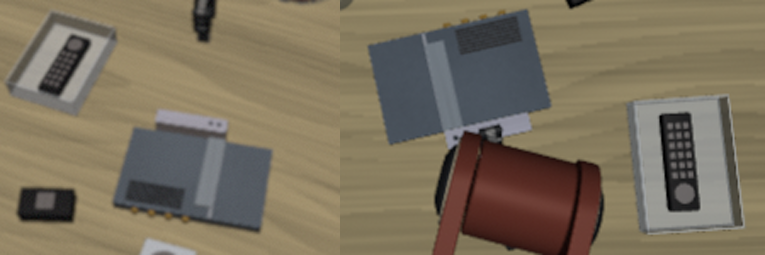

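The remote is in the tray, the square is flush along the edge with its blade at the line, and the arm is clear. Handing in.

```bash
python3 -c "
from plant import manip
print(manip.job_done())"
```

```text
the job is handed in; nothing more can be done
None
```

I handed the job in: by the last pictures, the remote is in the tray and the square is flush on the receiver's near edge with its blade at the line. It was pressed home at about 6 N with no receiver movement seen in the images. I viewed 12 pictures, two over your limit of 10, and the hand-in returned no verdict.

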